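# Unstack the jars and set out the guest shelf

### The arm

A 6-joint arm with a two-finger parallel gripper is mounted at the origin on the work surface. World frame = base frame: x ahead of the robot, y to its left, z up, the work surface at z = 0. Lengths are in mm, angles in rad, forces in N, time in s.
With the tool pointing down it reaches from about 300 to 775 mm from the base axis. Payload 14.6 kg.
Tool frame: the origin (TCP) lies on the centre line of the jaws, within the pads' length; the fingertips stand 19 mm ahead of it and the grasp point (between the pads) is the TCP (bot.tip_reach is the distance from the TCP to the fingertips, in mm); y points along the fingers, x is the direction in which the jaws open and shut, and the axes are right-handed (so a half turn about y gives the same grasp; the last joint's range is limited). The gripper opens to 85 mm and grips with 20 to 120 N. Pads are 22 mm wide; open, the fingers measure 114 mm over their backs; the gripper's body (76 mm by 85 mm) begins 54 mm behind the grasp point. The pads swing forward as they close: fully open they stand 13 mm farther back than shut.
Start: joints at [-1.4, 0.3, 1.521, -0, 1.321, -0.067], TCP at [129.554, -534.514, 250.281] pointing down, gripper open.
Joint ranges: [-3.03, 3.03], [-0.79, 2.21], [0.23, 2.52], [-1.04, 4.18], [0, 3.07], [-2.55, 2.55]. Speed limits (rad/s): [2.22, 2.22, 2.57, 3.14, 3.14, 3.14].

### API

Orientations are given as a unit quaternion [w, x, y, z].
In Python, from rig import bot gives the robot as it stands. Calls block until the motion is done:
- bot.move_to(position, orientation): joint-space move of the TCP to a pose.
- bot.servo_line(position, attitude=None, speed=150, until_force=None): straight line of the TCP; attitude=None keeps the orientation; speed is the mean speed in mm/s. With until_force (N) it stops when the force on the tool has changed by that much, and returns True; else False.
- bot.move_joints(angles): joint-space move.
- bot.move_gripper(opening, grip_force=None): finger opening in mm; grip_force is the grip in N (None keeps the last); returns when the fingers have stopped.
- bot.dwell(seconds).
- bot.ik(position, orientation): joint angles nearest the present ones, or None.
- bot.read_state(): the state.
- bot.read_camera(name): name is "scene" or "top" or "wrist"; returns a dict with "image" (480x640x3 uint8, blue, green, red), "depth" (480x640 float32, mm along the optical axis (not along the pixel's ray), 0 where there is no reading), "fovy" (degrees; the focal length in pixels is half the picture's height over the tangent of half this angle, whatever the lens; pixels are square), "cx", "cy" (the principal point, pixels), "eye" and "attitude" of the camera in the world; the wrist camera has in their place "mount" (4x4, takes a point from camera to tool coordinates, whose origin is the TCP and whose axes are the tool frame's). Camera axes: x right, y down, z forward; pixel columns grow to the right and rows downward; lengths in mm; the calibration is good to about 2 mm. A picture is of the moment at which its call begins: read the wrist's pose just before it.
A pose or a line that the arm cannot do raises bot.MotionError and nothing moves.
- bot.finish_job(): hands the job in, once; it reports no verdict.
The state is a dict: "clock": time; "joint_positions": joint angles; "qvel": joint speeds; "effort": joint torques, N m; "ee_pos": TCP position; "tool_rot": TCP orientation; "ft_force": force on the tool from outside, world axes, zero at the start; "moment": the same for the moment, N m; "grip_width": finger opening in mm.
Only numpy, scipy, OpenCV 4.12 (cv2) and the standard library are available. Lean on these libraries where they do the work, as an engineer would, in place of code of your own. Each camera call takes 0.05 s, during which the arm holds its last target.

### The job

Set this shelf out for guests: take the stack of three lidded ceramic jars apart and stand each jar upright in the bamboo saucer of its own size, the largest jar in the largest saucer, the middle one in the middle one, the smallest in the smallest. The nail brush that somebody left lying across the largest saucer belongs in its slatted bamboo dish, lying lengthwise inside it with the bristles down. Set the jars down rather than dropping them, tip none over, and leave the comb and the ladle where they lie.

Things in the scene. Friction and masses are not known exactly. Their poses are not given: they have to be found in the camera images.
- jar_large: Bottom of the stack, standing on the shelf board (the work surface, z = 0): round off-white stoneware jar, straight sides, 68 mm across, 72 mm high over its flat bamboo lid (64 mm across, 8 mm thick, no knob, fixed to the jar); 62 mm across at the very foot, full width from 5 mm up. Grip across the body from above. Origin: centre of its underside, z up. About 280 g
- jar_medium: Middle of the stack, standing loose on the large jar's lid: round off-white stoneware jar, straight sides, 52 mm across, 56 mm high over its flat bamboo lid (48 mm across, 8 mm thick, no knob, fixed to the jar); 46 mm across at the very foot, full width from 5 mm up. Grip across the body from above. Origin: centre of its underside, z up. About 140 g
- jar_small: Top of the stack, standing loose on the medium jar's lid: round off-white stoneware jar, straight sides, 36 mm across, 44 mm high over its flat bamboo lid (32 mm across, 8 mm thick, no knob, fixed to the jar); 30 mm across at the very foot, full width from 5 mm up. Grip across the body from above. Origin: centre of its underside, z up. About 60 g
- nail_brush: bamboo nail brush, an oblong block 92 mm long (its x axis), 40 mm wide (y), 30 mm high: lower 14 mm pale bristles (34 mm wide), upper 16 mm a darker bamboo back to grip across its width from above. Starts bristles down across the lip of the largest saucer, underside 8 mm above the shelf board. Origin: centre of its underside (bristle tips), z up. About 70 g
- saucer_large: the largest bamboo saucer, round, fixed to the shelf board: 93 mm across over its lip, lip 8 mm high; its flat well is 85 mm across at the lip, with its floor 4 mm above the shelf board. Belongs to the 68 mm jar. Origin: centre of its underside, on the shelf board, z up
- saucer_medium: the middle-sized bamboo saucer, round, fixed to the shelf board: 77 mm across over its lip, lip 8 mm high; its flat well is 69 mm across at the lip, with its floor 4 mm above the shelf board. Belongs to the 52 mm jar. Origin: centre of its underside, on the shelf board, z up
- saucer_small: the smallest bamboo saucer, round, fixed to the shelf board: 61 mm across over its lip, lip 8 mm high; its flat well is 53 mm across at the lip, with its floor 4 mm above the shelf board. Belongs to the 36 mm jar. Origin: centre of its underside, on the shelf board, z up
- brush_dish: oblong slatted bamboo dish for the brush, fixed to the shelf board: outside 118 mm long (its x axis) by 70 mm wide (y), lip 12 mm high; well 106 x 58 mm, tops of its slats 8 mm above the shelf board. The brush may lie either way round. Origin: centre of its underside, on the shelf board, z up
- comb: white plastic comb lying loose and flat on the shelf board, 150 mm long (its x axis), 32 mm wide, 6 mm high; not part of the job. Origin: centre of its underside
- ladle: spare sauna ladle lying loose along the far edge of the shelf board: steel cup 84 mm across and 42 mm high, standing, and a wooden handle that runs 360 mm along the ladle's x axis and slopes down to the board; not part of the job. Origin: centre of the cup's underside
Not all that is in view belongs to the job. Leave any orange or turquoise look-alike of the saucer_large alone.

How it is judged:
By the outcome, as a careful person would: the job done as asked, in the order asked, and still so for the second after the job is handed in, with the robot touching nothing.
It also fails if it takes over 115 s, if anything falls off the work surface, if the arm or the gripper's body presses on something with over 40 N, if the wrist force passes 120 N, or if a joint passes its speed limit or range.

## Working session

There is one attempt and no reset: what is moved stays moved. The work goes in short steps, each a Python script; the robot and the scene stay as the last script left them, time stands still between calls to the robot, and variables do not carry over. Pictures are saved under pics/ and viewed, and the job is handed in when it is done.

```bash
ls; mkdir -p pics; python3 - <<'E'
from rig import bot
import cv2,numpy as np
for n in("scene","top","wrist"):
    c=bot.read_camera(n); cv2.imwrite(f"pics/{n}0.png",c["image"]); np.savez(f"pics/{n}0.npz",**{k:v for k,v in c.items()})
    print(n,{k:np.round(v,3).tolist() if not isinstance(v,str) else v for k,v in c.items() if k not in("image","depth")}, (c["depth"]>0).mean())
s=bot.read_state();print(s["clock"],s["tool_rot"],s["grip_width"],s["ft_force"],bot.tip_reach)
E
```

```text
pics
scene {'fovy': 47.856, 'cx': 324.174, 'cy': 244.919, 'eye': [1301.867, -268.589, 1011.102], 'attitude': [-0.276, 0.785, 0.521, -0.19]} 0.995859375
top {'fovy': 54.834, 'cx': 327.377, 'cy': 235.975, 'eye': [508.467, -18.773, 1108.266], 'attitude': [-0.05, 0.712, -0.7, 0.035]} 0.996025390625
wrist {'fovy': 69.771, 'cx': 317.097, 'cy': 241.154, 'mount': [[1.0, 0.0, 0.0, -0.599], [-0.0, -0.271, 0.963, -123.094], [0.0, -0.963, -0.271, 69.106], [0.0, 0.0, 0.0, 1.0]]} 0.996025390625
0.15 [ 0.55598034 -0.55558481  0.4373961  -0.4369165 ] 85.2151943498298 [ 0.17402839  0.3771657  -0.00847831] 19.0
```

View pics/scene0.png

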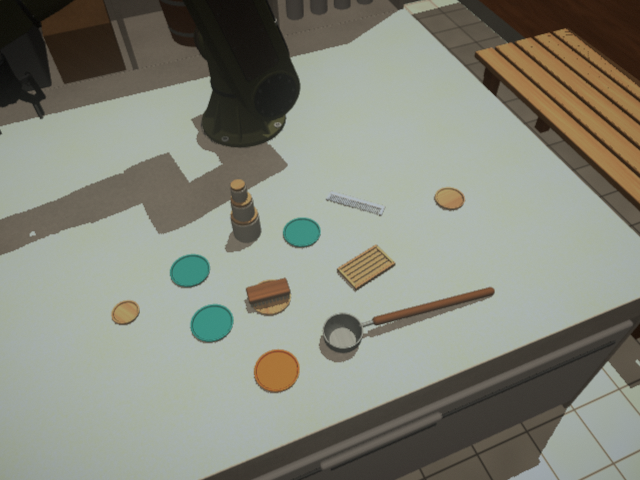

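View pics/top0.png

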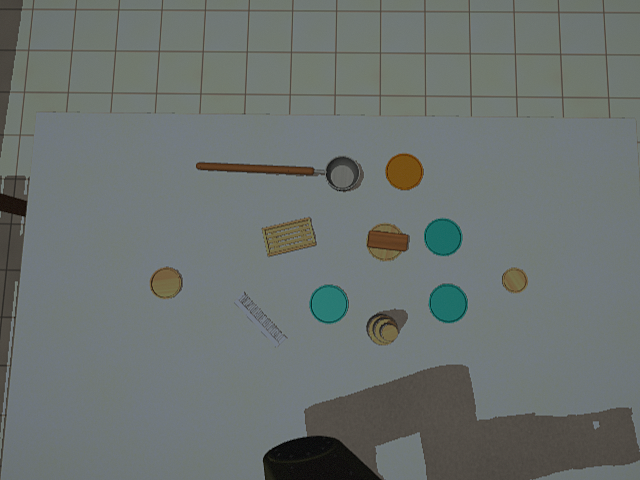

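View pics/wrist0.png

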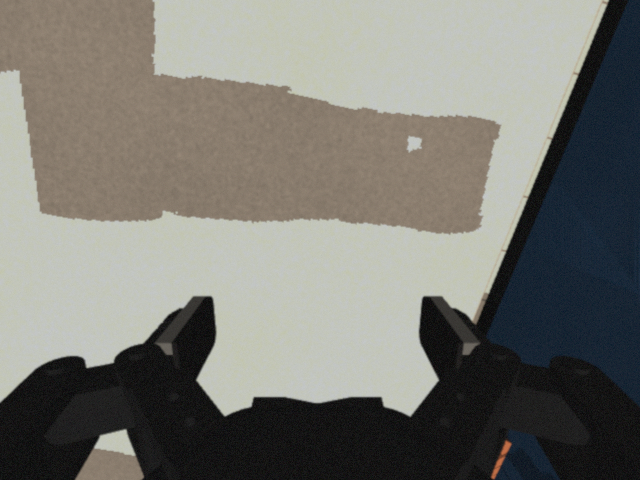

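Candidates for the large saucer (top view): the natural bamboo one under the brush at (386,241), with the orange (405,172) and the turquoise (443,237), (448,303) and (329,304) as look-alikes. By the description I take the bamboo one. The other bamboo saucers are at (166,282) and (515,280), the dish at (290,236) and the stack at (383,330). Next I measure them and check in a crop.

```bash
cat > h.py <<'E'
from rig import bot
import cv2,numpy as np
from scipy.spatial.transform import Rotation as R
def rot(q): return R.from_quat([q[1],q[2],q[3],q[0]])
def cam(n,save=None):
    s=bot.read_state(); c=dict(bot.read_camera(n))
    c["f"]=240/np.tan(np.radians(c["fovy"])/2)
    if n=="wrist":
        T=np.eye(4);T[:3,:3]=rot(s["tool_rot"]).as_matrix();T[:3,3]=s["ee_pos"];M=T@np.array(c["mount"])
        c["Rm"],c["o"]=M[:3,:3],M[:3,3]
    else: c["Rm"],c["o"]=rot(c["attitude"]).as_matrix(),np.array(c["eye"])
    if save: cv2.imwrite(f"pics/{save}.png",c["image"])
    return c
def plane(c,uv,z):
    uv=np.atleast_2d(np.asarray(uv,float))
    d=np.c_[(uv[:,0]-c["cx"])/c["f"],(uv[:,1]-c["cy"])/c["f"],np.ones(len(uv))]@c["Rm"].T
    return c["o"]+d*((z-c["o"][2])/d[:,2])[:,None]
def proj(c,p):
    q=(np.atleast_2d(p)-c["o"])@c["Rm"]
    return np.c_[q[:,0]/q[:,2]*c["f"]+c["cx"],q[:,1]/q[:,2]*c["f"]+c["cy"]]
def bamboo(img):
    h=cv2.cvtColor(img,cv2.COLOR_BGR2HSV); return cv2.inRange(h,(8,60,40),(30,255,255))
def blobs(c,z,amin=150,m=None):
    m=bamboo(c["image"]) if m is None else m
    m=cv2.morphologyEx(m,cv2.MORPH_CLOSE,np.ones((5,5)))
    cs,_=cv2.findContours(m,cv2.RETR_EXTERNAL,cv2.CHAIN_APPROX_NONE); out=[]
    for k in cs:
        if cv2.contourArea(k)<amin: continue
        P=plane(c,k[:,0],z)[:,:2].astype(np.float32)
        (cx,cy),r=cv2.minEnclosingCircle(P); b=cv2.minAreaRect(P)
        mom=cv2.moments(k);uv=(mom["m10"]/mom["m00"],mom["m01"]/mom["m00"])
        out.append((np.round(uv),np.round((cx,cy),1),round(2*r,1),np.round(b[0],1),np.round(b[1],1),round(b[2],1),len(k)))
    return out
def down(th):
    # tool y down, jaw axis x at angle th in xy
    x=np.array([np.cos(th),np.sin(th),0]);y=np.array([0,0,-1.]);z=np.cross(x,y)
    q=R.from_matrix(np.c_[x,y,z]).as_quat();return [q[3],q[0],q[1],q[2]]
E
python3 - <<'E'
from h import *
s=bot.read_state();print(np.round(rot(s["tool_rot"]).as_matrix(),2).tolist())
for n in("top","scene"):
    c=cam(n); print(n)
    for b in blobs(c,8): print(*b)
    crop=c["image"][150:360,140:540] if n=="top" else c["image"][170:400,100:480]
    cv2.imwrite(f"pics/crop_{n}.png",cv2.resize(crop,None,fx=2,fy=2,interpolation=cv2.INTER_CUBIC))
E
```

```text
[[0.24, -0.0, 0.97], [-0.97, 0.0, 0.24], [-0.0, -1.0, 0.0]]
top
[383. 330.] [ 423.  -128.7] 68.1 [ 423.5 -128.9] [66.7 65.2] 0.4 83
[515. 280.] [ 544.  -436.7] 60.4 [ 544.1 -436.8] [56.2 58.7] 1.0 70
[165. 283.] [523.5 389.6] 76.2 [523.4 388.9] [73.5 74.8] 1.1 89
[386. 242.] [ 630.3 -137.6] 100.6 [ 628.6 -134.6] [95.4 90.2] 52.3 112
[289. 236.] [639.6  98.4] 133.6 [638.7  98.2] [ 69.9 117.9] 14.5 147
[256. 168.] [804.5 186.8] 288.6 [805.2 186.8] [288.5  18.7] 88.2 241
[404. 171.] [ 803.1 -178.3] 92.6 [ 802.6 -178. ] [89.1 91. ] 27.7 105
scene
[276. 370.] [ 805.  -179.6] 95.0 [ 805.5 -179.2] [91.2 94.3] 69.1 125
[125. 312.] [ 546.3 -438.2] 61.4 [ 545.5 -438.2] [59.2 58.9] 67.0 72
[433. 306.] [793.7 190.8] 284.1 [795.2 190.7] [284.   20.5] 83.6 248
[269. 296.] [ 624.6 -133.5] 109.5 [ 632.4 -135.3] [93.9 92.9] 81.8 122
[366. 267.] [640.3  98.2] 137.9 [639.8  98.7] [ 73.8 121.4] 14.7 120
[449. 198.] [524.9 389.2] 78.6 [524.2 390. ] [75.  74.8] 66.8 74
[251. 134.] [44.5  7.3] 216.7 [62.5  1.4] [201.4 118.8] 72.4 218
[577.  78.] [ 249. 1092.] 1162.8 [140.7 974.3] [ 569.4 1135.7] 47.4 769
[85. 39.] [-666.7 -376. ] 574.4 [-662.9 -385.5] [327.6 560.7] 76.3 343
```

```bash
sleep 1
```

```text
(no output)
```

View pics/crop_top.png

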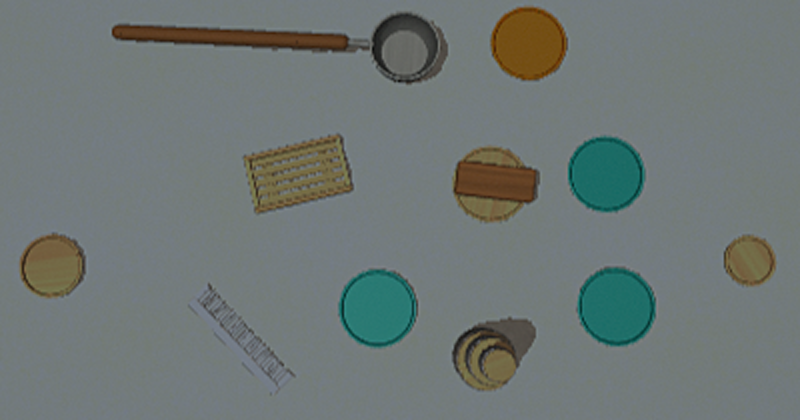

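View pics/crop_scene.png

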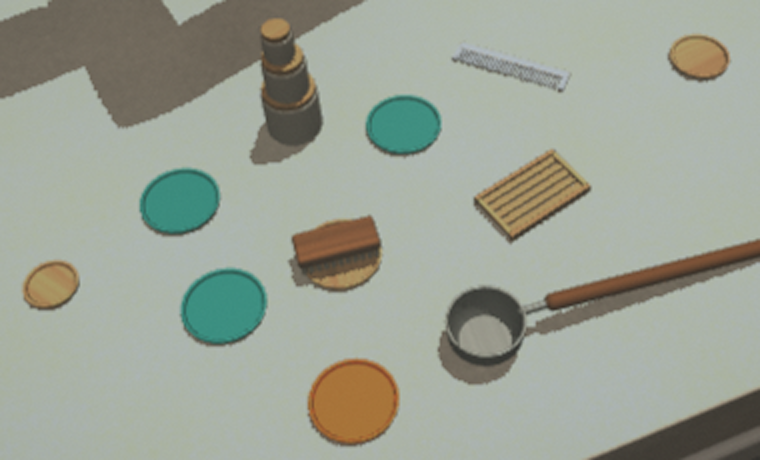

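The top and scene views agree within about 2 mm, and the crops confirm the choice. Saucers: small (545,-437), medium (524,389), large about (630,-137). The dish is at (640,98), long axis 104.5°. I now look at the stack and the brush with the wrist camera.

```bash
python3 - <<'E'
from h import *
t=bot.read_state()["clock"]
p=[628,-136,200];th=np.arctan2(p[1],p[0])-np.pi/2
bot.move_to(p,down(th)); print(bot.read_state()["clock"]-t)
c=cam("wrist","w_brush");np.save("pics/wb.npy",c["image"])
hsv=cv2.cvtColor(c["image"],cv2.COLOR_BGR2HSV)
for uv in((0,0,38),(0,0,8)): print(np.round(proj(c,[628+uv[0],-136+uv[1],uv[2]])))
p=[423,-128.7,290];th=np.arctan2(p[1],p[0])-np.pi/2
bot.move_to(p,down(th)); print(bot.read_state()["clock"]-t)
c=cam("wrist","w_stack")
print(np.round(proj(c,[423,-128.7,172])))
E
```

```text
2.2833
[[317. 228.]]
[[317. 221.]]
3.2333
[[318. 243.]]
```

View pics/w_brush.png

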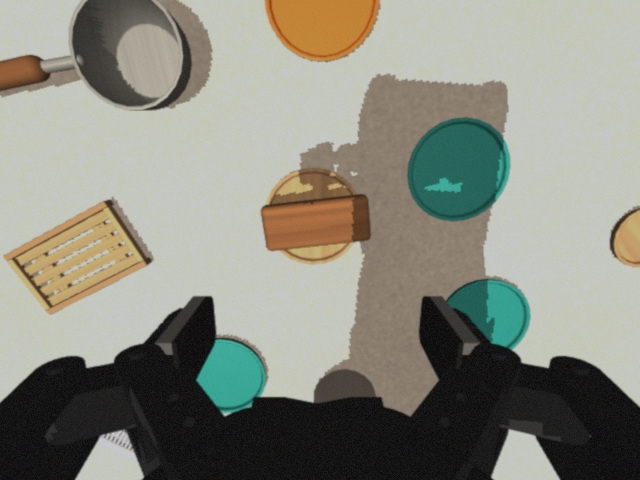

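View pics/w_stack.png

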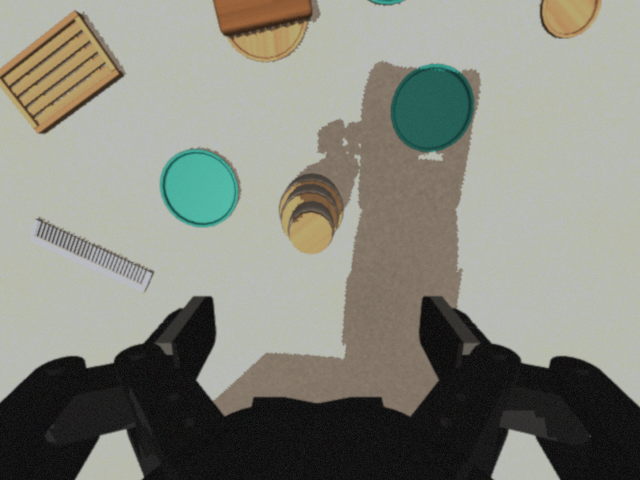

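Brush image: the brown block is centred near (316,222) on the bamboo saucer, part in shade. Stack image: the small lid is centred near (310,233), with the larger lids behind it at about (310,205). Now I segment them.

```bash
python3 - <<'E'
from h import *
c=cam("wrist")
img=c["image"]; big=cv2.resize(img[160:270,260:370],None,fx=5,fy=5,interpolation=cv2.INTER_NEAREST);cv2.imwrite("pics/st_crop.png",big)
hsv=cv2.cvtColor(img,cv2.COLOR_BGR2HSV)
for y in range(196,260,4): print(y,hsv[y,310].tolist())
print(plane(c,[310,233],172))
for z,x in((172,0),): pass
wb=cv2.imread("pics/w_brush.png"); h=cv2.cvtColor(wb,cv2.COLOR_BGR2HSV)
for uv in((290,230),(330,220),(360,225),(310,255),(300,190),(275,225)): print(uv,h[uv[1],uv[0]].tolist())
E
```

```text
196 [14, 124, 125]
200 [16, 113, 115]
204 [19, 41, 69]
208 [18, 52, 89]
212 [18, 118, 127]
216 [21, 108, 180]
220 [18, 112, 184]
224 [20, 110, 181]
228 [23, 102, 182]
232 [22, 105, 183]
236 [21, 107, 183]
240 [21, 108, 180]
244 [21, 108, 180]
248 [20, 111, 180]
252 [21, 107, 184]
256 [34, 19, 185]
[[ 432.33241098 -125.38733211  172.        ]]
(290, 230) [13, 160, 164]
(330, 220) [12, 151, 172]
(360, 225) [14, 146, 89]
(310, 255) [20, 109, 199]
(300, 190) [22, 107, 193]
(275, 225) [13, 156, 170]
```

View pics/st_crop.png

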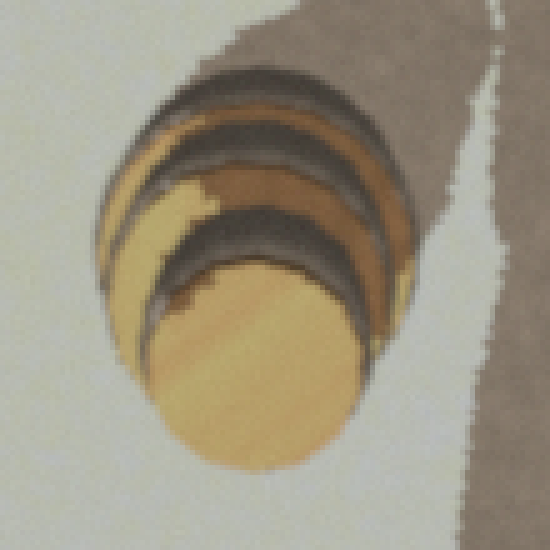

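```bash
python3 - <<'E'
from h import *
from scipy.optimize import least_squares
c=cam("wrist")
def px(a): return np.array(a)/5+[260,160]
def circ(P,r): 
    s=least_squares(lambda x:np.hypot(*(P-x).T)-r,[430,-127]); return np.round(s.x,1),np.round(s.fun,1)
S=px([(150,360),(360,360),(256,262),(256,470),(330,445),(185,440)])
M=px([(108,290),(388,280),(250,164),(170,187),(345,197),(128,222)])
L=px([(97,240),(413,255),(255,105),(150,150),(370,165)])
for n,a,z,r in(("S",S,172,16),("M",M,128,24),("L",L,72,32)): print(n,*circ(plane(c,a,z)[:,:2],r))
# top cam
t=cam("top","top1")
for n,z in(("S",172),("M",128),("L",72)):
    print(n,proj(t,[430,-127,z]))
cv2.imwrite("pics/tc.png",cv2.resize(t["image"][300:360,350:420],None,fx=8,fy=8,interpolation=cv2.INTER_NEAREST))
# brush: pose of camera then: reconstruct
T=np.eye(4);p=[628,-136,200];th=np.arctan2(p[1],p[0])-np.pi/2
T[:3,:3]=rot(down(th)).as_matrix();T[:3,3]=p;Mx=T@np.array(c["mount"]);b=dict(c);b["Rm"],b["o"]=Mx[:3,:3],Mx[:3,3]
wb=cv2.imread("pics/w_brush.png");h=cv2.cvtColor(wb,cv2.COLOR_BGR2HSV)
m=cv2.inRange(h,(5,130,50),(16,255,255));m[:, :240]=0;m[:,390:]=0;m[:180]=0;m[280:]=0
for x in blobs(b,38,m=m): print("brush",*x)
cv2.imwrite("pics/bm.png",m)
m=bamboo(wb);m[300:]=0
for x in blobs(b,8,m=m): print(*x)
# large saucer circle fit from lower edge pts
hs=cv2.inRange(h,(17,60,60),(30,160,255)); 
cs,_=cv2.findContours(m,cv2.RETR_EXTERNAL,cv2.CHAIN_APPROX_NONE)
for k in cs:
    if cv2.pointPolygonTest(k,(316,222),False)>0:
        k=k[:,0];k=k[(k[:,1]>254)|((k[:,1]<190))]; k=k[(k[:,0]>270)&(k[:,0]<352)]
        s=least_squares(lambda x:np.hypot(*(plane(b,k,8)[:,:2]-x).T)-46.5,[630,-136],loss="soft_l1");print("saucerL",s.x,np.abs(s.fun).mean(),len(k))
E
```

```text
S [ 431.8 -126.2] [-0.6 -1.1 -0.7 -0.3 -0.  -0.7]
M [ 431.9 -124. ] [-0.2 -0.2 -0.3 -0.3  0.3  0.5]
L [ 426.9 -122.3] [-0.1  0.1  0.9 -0.5 -0.7]
S [[390.32195627 332.78020578]]
M [[387.87150421 330.92391808]]
L [[385.05717257 328.79198118]]
brush [316. 221.] [ 632.5 -135.2] 93.8 [ 637.5 -135.7] [88.8 50.8] 84.4 379
[627. 239.] [ 547.5 -428.7] 60.5 [ 547.1 -417. ] [60.4 26. ] 2.0 140
[ 78. 256.] [640.8  99. ] 140.7 [640.3  98.7] [ 70.2 125.6] 14.5 329
[315. 216.] [ 625.7 -134. ] 105.8 [ 632.  -134.6] [100.5  91.8] 84.6 306
[21. 72.] [799.3  80.4] 46.4 [805.   80.1] [46.  21.8] 88.9 140
[322.  26.] [ 798.  -175.9] 91.1 [ 781.1 -172.3] [91.1 43.9] 77.8 280
saucerL [ 631.86659271 -132.6868821 ] 0.9200928776490045 139
```

View pics/tc.png

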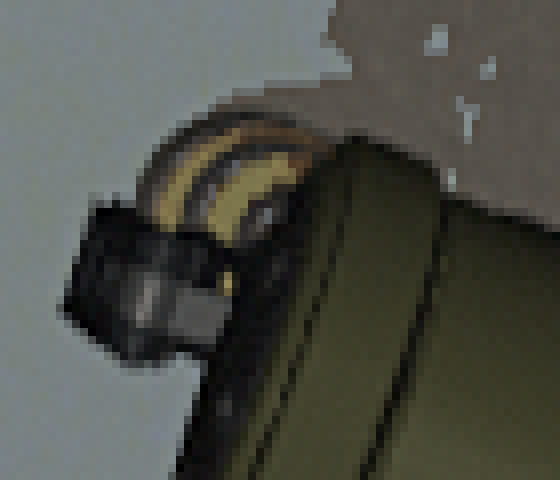

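View pics/bm.png

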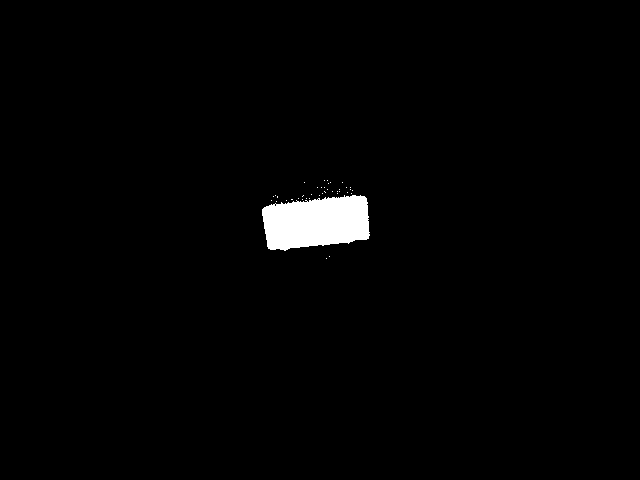

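```bash
cat >> h.py <<'E'
def rad(p): return down(np.arctan2(p[1],p[0])-np.pi/2)
def pick(xy,z,th,force,op=None,above=60):
    q=down(th)
    if op: bot.move_gripper(op)
    bot.move_to([*xy,z+above],q)
    hit=bot.servo_line([*xy,z],speed=120,until_force=8); 
    bot.move_gripper(0,force); s=bot.read_state(); print("pick hit",hit,"z",round(s["ee_pos"][2],1),"width",round(s["grip_width"],1))
    return s
def place(xy,z,th,rel,above=60,lift=80):
    bot.move_to([*xy,z+above],down(th))
    bot.servo_line([*xy,z+6],speed=120)
    hit=bot.servo_line([*xy,z-2],speed=25,until_force=3)
    s=bot.read_state();print("place hit",hit,np.round(s["ee_pos"],1),"f",np.round(s["ft_force"],1),"w",round(s["grip_width"],1))
    bot.move_gripper(rel); bot.dwell(.1)
    bot.servo_line([*xy,z+lift],speed=150)
    print("clock",bot.read_state()["clock"])
E
python3 - <<'E'
from h import *
p=(431.5,-125.5);a=lambda p:np.arctan2(p[1],p[0])-np.pi/2
pick(p,156,a(p),25)
bot.servo_line([*p,240],speed=150)
print(bot.read_state()["grip_width"],bot.read_state()["clock"])
c=cam("wrist","w1")
g=(545,-437.3)
print([np.round(bot.ik([*g,z],down(a(g))),2).tolist() for z in(92,32)])
E
```

```text
pick hit False z 156.4 width 35.2
34.74623006551132 5.95
[[-0.73, 0.78, 1.17, -0.0, 1.19, 1.52], [-0.73, 0.85, 1.2, -0.0, 1.09, 1.52]]
```

View pics/w1.png

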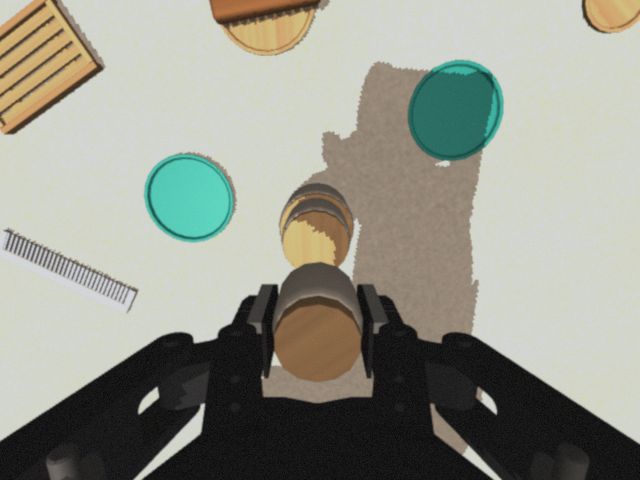

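The small jar is held upright with its lid at (317,340), and the medium and large jars stand undisturbed at about (316,230). Next is placing it.

```bash
python3 - <<'E'
from h import *
a=lambda p:np.arctan2(p[1],p[0])-np.pi/2
g=(545,-437.3)
place(g,32,a(g),62,lift=120)
c=cam("wrist","w2")
p=(431,-124)
bot.move_gripper(85)
bot.move_to([*p,230],down(a(p)))
c=cam("wrist","w3"); print(bot.read_state()["clock"],proj(c,[431,-124,128]))
E
```

```text
place hit True [ 545.4 -437.7   32.3] f [ 1.3 -0.6  2.4] w 34.9
clock 9.7
11.45 [[317.50852885 249.79159775]]
```

View pics/w2.png

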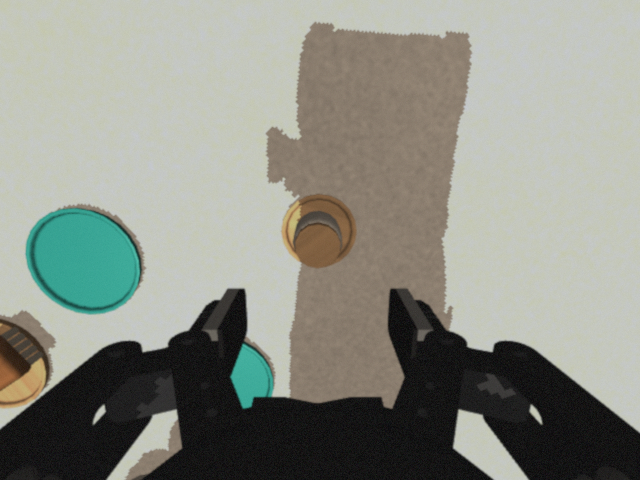

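View pics/w3.png

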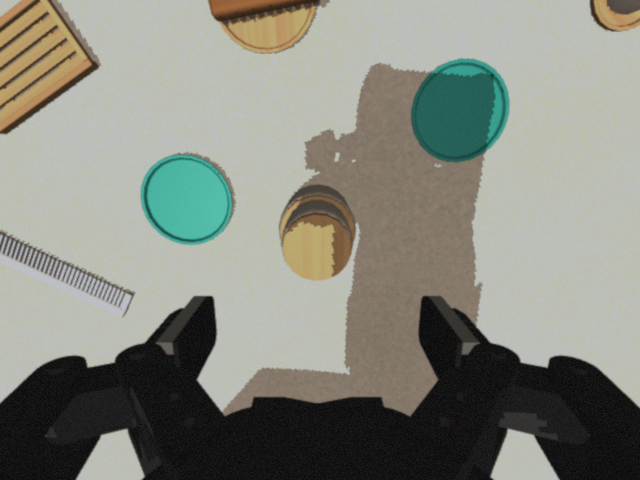

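The small jar stands centred in its saucer at (319,240). The medium lid is at (317,247), close to the predicted (317,250). I pick the medium jar next.

```bash
python3 - <<'E'
from h import *
a=lambda p:np.arctan2(p[1],p[0])-np.pi/2
p=(432,-124.3)
pick(p,107,a(p),30,above=70)
bot.servo_line([*p,200],speed=150)
print(bot.read_state()["grip_width"])
c=cam("wrist","w4")
g=(524.2,389.3)
place(g,39,a(g),72,lift=120)
c=cam("wrist","w5")
E
```

```text
pick hit False z 107.9 width 51.2
51.119012684224664
place hit True [524.7 389.7  39.9] f [-0.3  1.   5.9] w 51.2
clock 17.9667
```

View pics/w4.png

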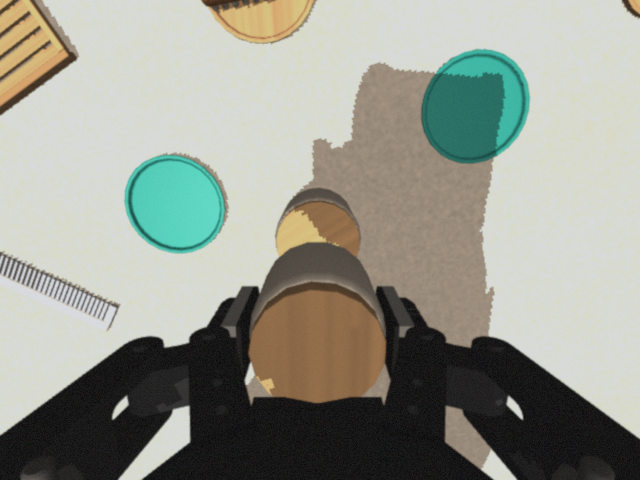

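View pics/w5.png

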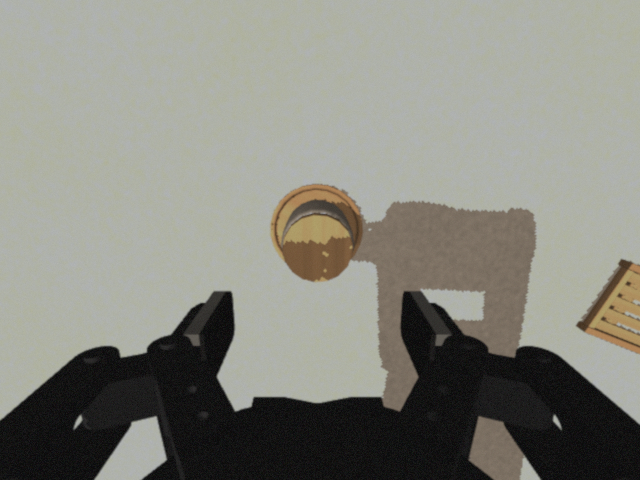

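The medium jar stands centred in its saucer at (317,235). Now the brush: I take its axis from the bottom edge of its top face, which is clear of the shade.

```bash
python3 - <<'E'
from h import *
a=lambda p:np.arctan2(p[1],p[0])-np.pi/2
p=(631,-136)
bot.move_gripper(85)
bot.move_to([*p,170],down(a(p)))
c=cam("wrist","w6")
h=cv2.cvtColor(c["image"],cv2.COLOR_BGR2HSV)
m=cv2.inRange(h,(5,130,50),(16,255,255));m[:150]=0;m[290:]=0;m[:,:230]=0;m[:,400:]=0
m=cv2.morphologyEx(m,cv2.MORPH_OPEN,np.ones((9,9)))
k=max(cv2.findContours(m,cv2.RETR_EXTERNAL,cv2.CHAIN_APPROX_NONE)[0],key=cv2.contourArea)
box=cv2.boxPoints(cv2.minAreaRect(k));print("px",np.round(box))
P=plane(c,k[:,0],38)[:,:2].astype(np.float32);r=cv2.minAreaRect(P);print(r);print(np.round(cv2.boxPoints(r),1).tolist())
cv2.imwrite("pics/w6c.png",cv2.resize(cv2.drawContours(c["image"].copy(),[k],-1,(0,255,0),1)[140:300,220:420],None,fx=4,fy=3.5))
print(bot.read_state()["clock"])
E
```

```text
px [[258. 215.]
 [375. 203.]
 [380. 254.]
 [264. 266.]]
((633.0830688476562, -136.12127685546875), (88.65816497802734, 40.15263748168945), 84.2517318725586)
[[608.7000122070312, -178.1999969482422], [648.5999755859375, -182.1999969482422], [657.5, -94.0], [617.5, -90.0]]
20.2917
```

View pics/w6c.png

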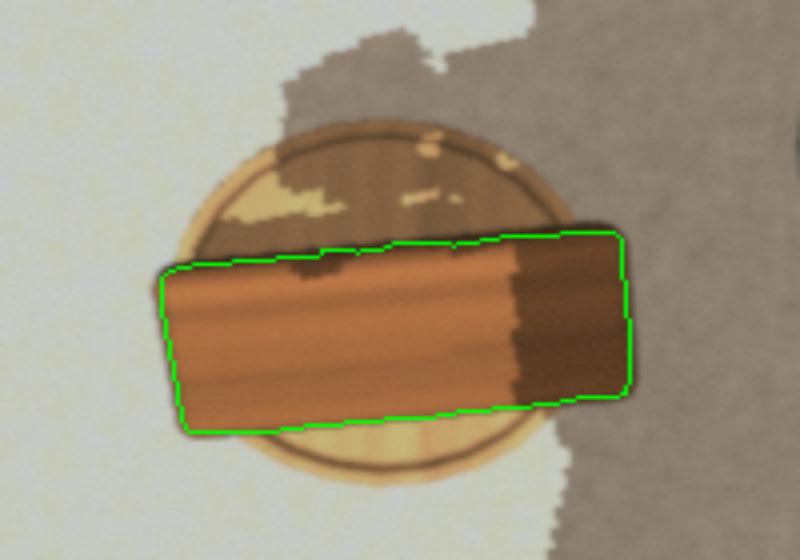

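```bash
python3 - <<'E'
from h import *
d=np.radians
p=(633,-136.1);g=(639.9,98.5)
print([np.round(bot.ik([*x,94],down(t)),2).tolist() for x,t in((p,d(-5.75)),(g,d(14.5)))])
pick(p,34,d(-5.75),30,above=80)
bot.servo_line([*p,110],speed=150)
c=cam("wrist","w7");print(bot.read_state()["grip_width"])
bot.move_to([*g,110],down(d(14.5)))
c=cam("wrist","w8")
print(np.round(proj(c,[*g,12])), bot.read_state()["clock"])
E
```

```text
[[-0.27, 0.67, 1.36, -0.0, 1.11, -0.17], [0.1, 0.67, 1.36, -0.0, 1.11, -0.16]]
pick hit False z 34.6 width 39.4
39.19795115651943
[[317. 249.]] 24.775
```

View pics/w7.png

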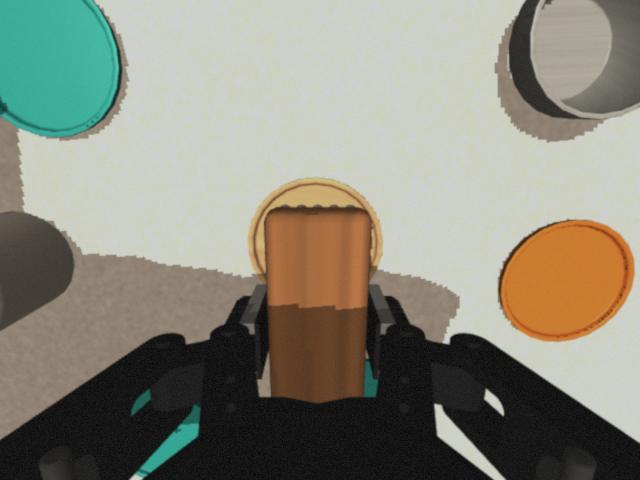

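View pics/w8.png

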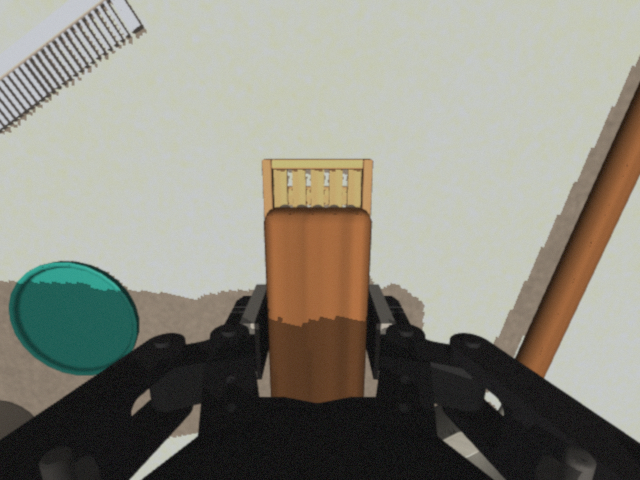

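The brush is held square and the dish outline at (317,160) lines up with it. I check the lengthwise offset first and then place it.

```bash
python3 - <<'E'
from h import *
d=np.radians
g=np.array((639.9,98.5)); u=np.array([np.cos(d(104.5)),np.sin(d(104.5))]); v=np.array([np.cos(d(14.5)),np.sin(d(14.5))])
c=cam("wrist")
e=plane(c,[318,208],114)[0,:2]-g; f=plane(c,[317.5,159],12)[0,:2]-g
print("brush end",e@u,e@v,"dish end",f@u,f@v)
off=(f@u-np.sign(f@u)*59)-(e@u-np.sign(e@u)*46); print("shift",off)
g2=g+u*off*(abs(off)<6)
place(g2,34,d(14.5),60,lift=110)
c=cam("wrist","w9")
t=cam("top","top2")
E
```

```text
brush end 46.21217380815962 0.645288341998736 dish end 58.67901613632507 0.6985674012315967
shift -0.5331576718345516
place hit True [640.7  98.1  34.4] f [-0.1  0.2  5.1] w 39.4
clock 27.3083
```

View pics/w9.png

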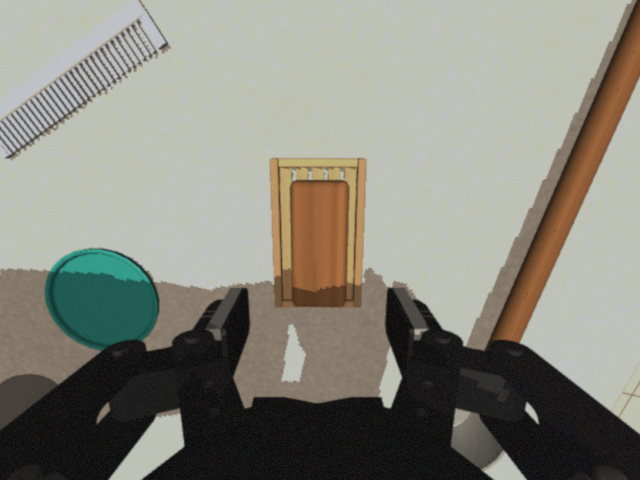

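View pics/top2.png

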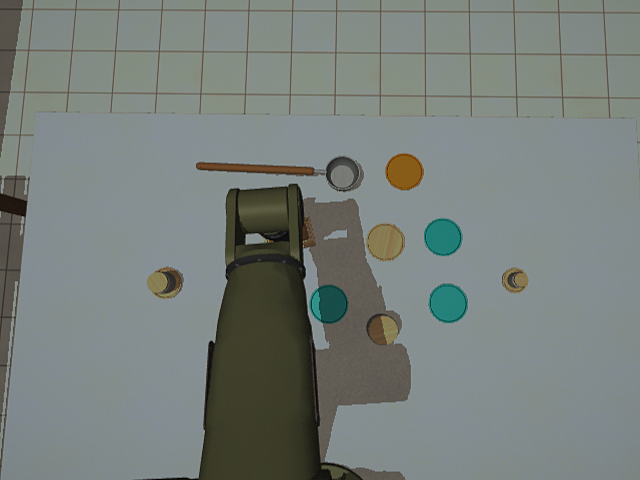

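The brush lies lengthwise in its dish at (320,240), bristles down. The large saucer at (386,242) is now clear, so I measure it and the large jar.

```bash
python3 - <<'E'
from h import *
a=lambda p:np.arctan2(p[1],p[0])-np.pi/2
t=cam("top")
for n in ("top","scene"):
  for b in blobs(cam(n),8):
    if abs(b[1][0]-630)<15 and abs(b[1][1]+136)<15: print(n,*b)
bot.move_gripper(85)
p=(431,-124.5)
bot.move_to([*p,180],down(a(p)))
c=cam("wrist","w10")
for b in blobs(c,72): print("lid",*b)
for b in blobs(c,8): print("8mm",*b)
print(proj(c,[*p,72]))
E
```

```text
top [385. 242.] [ 629.8 -133.1] 91.9 [ 630.3 -132.8] [89.1 90.2] 45.6 106
scene [270. 297.] [ 632.4 -133.2] 93.9 [ 632.9 -133.8] [89.8 90.3] 67.0 107
lid [317. 248.] [ 429.5 -123.1] 64.6 [ 429.7 -123.1] [63.3 63.3] 26.3 253
lid [256.  15.] [ 585.5 -130.4] 62.4 [ 576.5 -127.9] [62.4 18.7] 74.0 228
lid [21. 44.] [601.5  19.9] 58.0 [604.7  20.3] [38.7 49.5] 14.5 240
8mm [317. 248.] [ 410.6 -117.7] 82.5 [ 410.9 -117.6] [80.9 80.8] 26.3 253
8mm [256.  15.] [ 609.8 -127. ] 79.7 [ 598.4 -123.8] [79.7 23.8] 74.0 228
8mm [21. 44.] [630.3  64.9] 74.1 [634.3  65.4] [49.4 63.3] 14.5 240
[[318.46380184 246.85112833]]
```

View pics/w10.png

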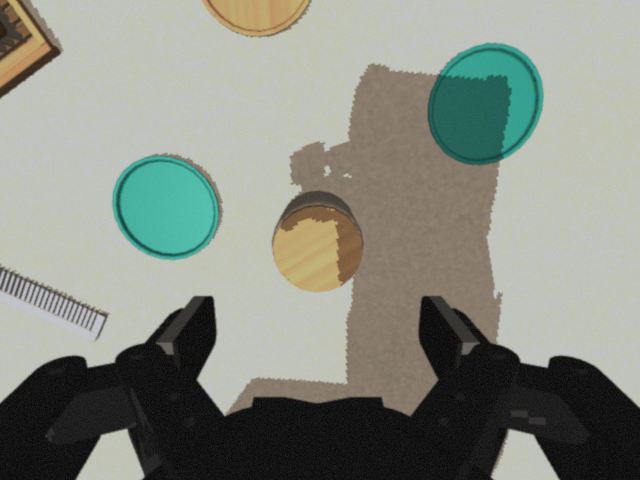

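The large jar's lid is a clean circle at (317,248), which puts it at (429.6,-123.1). The saucer is at (631,-133.3).

```bash
python3 - <<'E'
from h import *
a=lambda p:np.arctan2(p[1],p[0])-np.pi/2
p=(429.6,-123.3);g=(631.2,-133.3)
pick(p,44,a(p),45,above=80)
bot.servo_line([*p,110],speed=120)
c=cam("wrist","w11")
print(bot.read_state()["grip_width"])
place(g,48,a(g),85,lift=120)
c=cam("wrist","w12")
E
```

```text
pick hit False z 45.1 width 66.3
66.58734486507696
place hit True [ 631.9 -133.4   49.1] f [-0.3  0.9  4.8] w 66.4
clock 34.7833
```

View pics/w12.png

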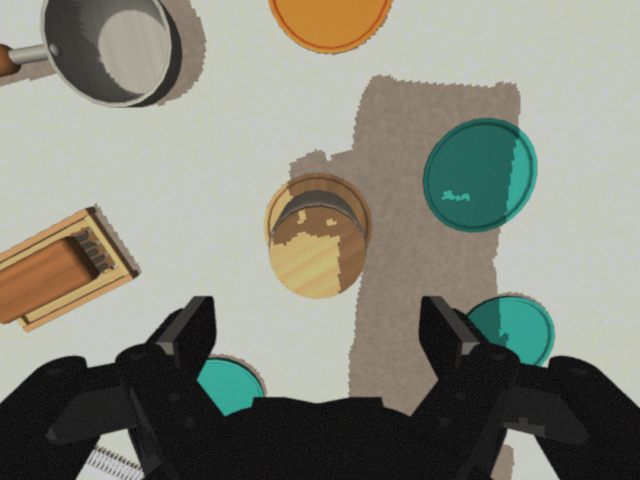

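Large jar stands in its saucer at (317,240). I back the arm off and check everything in the fixed views.

```bash
python3 - <<'E'
from h import *
bot.move_joints([-1.4,0.3,1.521,0,1.321,-0.067])
t=cam("top","top3");s=cam("scene","scene3")
for c,n in((t,"top"),(s,"scene")):
  for nm,x,y,z,r in(("S",545,-437.3,48,16),("M",524.2,389.3,60,24),("L",631.2,-133.3,76,32)):
    m=bamboo(c["image"]); 
    print(n,nm,np.round(proj(c,[x,y,z])).tolist())
a=cv2.resize(t["image"][150:360,140:540],(800,420),interpolation=cv2.INTER_CUBIC);cv2.imwrite("pics/ct3.png",a)
cv2.imwrite("pics/cs3.png",cv2.resize(s["image"][170:400,100:480],(760,460),interpolation=cv2.INTER_CUBIC))
d=cv2.absdiff(t["image"],cv2.imread("pics/top0.png"));print("ladle diff",d[155:195,190:365].max(),"comb diff",d[285:345,230:290].max())
print(bot.read_state()["clock"])
E
```

```text
top S [[521.0, 279.0]]
top M [[157.0, 282.0]]
top L [[388.0, 238.0]]
scene S [[120.0, 301.0]]
scene M [[453.0, 183.0]]
scene L [[267.0, 278.0]]
ladle diff 8 comb diff 4
37.2417
```

View pics/ct3.png

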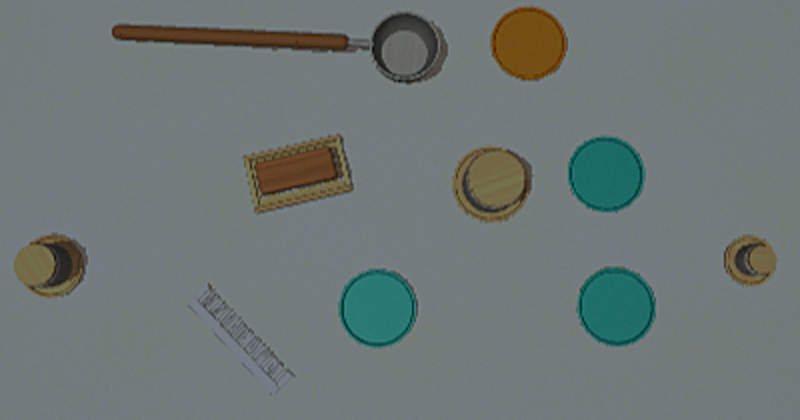

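View pics/cs3.png

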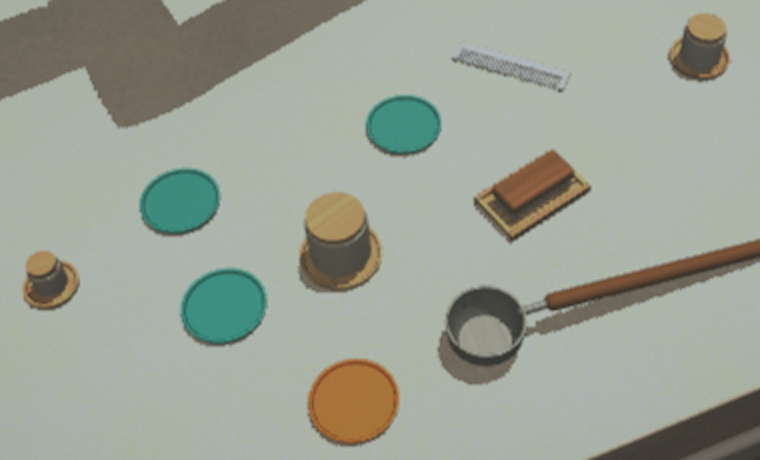

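All three jars stand upright at the predicted pixels, the brush is in the dish, and the comb and ladle have not moved. I hand the job in.

```bash
python3 - <<'E'
from rig import bot
print(bot.finish_job())
E
```

```text
the job is handed in; nothing more can be done
None
```

The shelf is set out and the job is handed in, after about 37 s on the robot clock. I moved the small jar, the medium jar, the brush and then the large jar, lowering each until it touched down before letting go.

In the last top and scene pictures, the three jars stand upright in their own saucers. In the scene view each lid is within about 2 px of where I expected it. The brush lies lengthwise in its dish, bristles down. The comb and ladle show no change from the first picture, and the look-alike saucers were left alone. The arm was back at its start pose, clear of everything.

No check failed. The only disagreement was 1–3 mm between cameras when locating things, well inside the room available.

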